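Plug in, lock and snap the cover onto a junction box

TASK

Close up the small junction box on the bench: push its plug fully home into the end of the box, then swing the locking lever down flat over it, then put the longer of the two loose covers on the box, open side down, and press it down until it snaps on and sits home on the rim all round. Finish while still pressing the cover down firmly: do not let go of it or ease off at the end. Leave the shorter cover, the solder spool, the screw dish and the charger where they are.

Things in the scene. Friction and masses are not known exactly. Their poses are not given: they have to be found in the camera images.
- box: grey plastic junction box without a lid, 100 (x) x 46 (y) mm outside, walls 3 mm, rim 40 mm above the bench, on an aluminium plate 150 x 84 x 5 mm fixed to the bench. Origin: underside of the plate, centre. x runs along the box from the plug end (-x, turned roughly to the robot) to the closed end; z is up.
- bead_left (a point): outermost point of the sprung snap bead half way along the box's +y side: 36 mm long along x, 8 mm tall, standing 4 mm out of the wall, 27.5 mm above the bench; it yields inward as the cover is pressed past it
- bead_right (a point): the same on the box's -y side
- seat (a point): point on the box's axis, 18 mm above the bench, axes as the box's: here lies the cover's origin when the cover is fully home, its ceiling on the box's rim and its top 43 mm above the bench
- plug (a joint): travel of the plug in m: 0 to 0.004 at the start (standing 18 to 14 mm out of the box's -x end wall, in the cover's way), 0.018 fully home, flush with the wall. It stays where it is left; pushing takes about 3 N
- plug_face (a point): middle of the plug's flat outer face, 24 mm wide and 20 mm tall (12 to 32 mm above the bench); it is pushed along the box's +x
- lever (a joint): angle of the polished steel locking lever in rad: 0 lying flat inside the box over the plug, 0.55 to 0.85 raised at the start. Hinge along the box's y at x = +15 mm, 33 mm above the bench; the lever, 16 to 20 mm wide, reaches 46 mm from it toward the plug end. It stays where it is left. Flat, its top is 36 mm above the bench, below the rim, in the 40 mm wide inside of the box.
- lever_tip (a point): top of the lever, 40 mm from its hinge; pressing straight down here, as it stands at the start, with 2 to 4 N swings it down (the tip moves outward meanwhile)
- cover: the longer loose cover, the one that fits: grey plastic cap lying open side down, 110 (x) x 61 (y) x 25 mm tall outside, 3 mm thick. Origin: centre of its open lower edge, x along its length, z up; either way round fits. It goes over the box with 2 mm to spare at each end; inside, a snap rib at the lower edge of each long side clears the box wall by 1.5 mm. Grip it across the 61 mm.
- cover_top (a point): centre of the longer cover's top. Lowering the cover, ribs meet beads about 11 mm above home; pressing takes 10 to 17 N near 8 mm above home, then the force drops suddenly as the beads spring over the ribs, and the cover runs down to stop hard on the rim
- cover_short: the shorter loose cover, 80 x 61 x 25 mm, otherwise alike; it does not fit this box. Origin as for the longer one
- spool: solder spool, 55 mm across, 30 mm tall, bystander; origin under its centre
- dish: round metal screw dish, 73 mm across, 13 mm tall, bystander; origin under its centre
- charger: small white charger, 46 x 28 x 28 mm, bystander; origin under its centre

How it is judged:
By the outcome, as a careful person would: the job done as asked, in the order asked, and still so for the second after the job is handed in, while the arm keeps its last pose, push and grip.
It also fails if it takes over 72 s, if anything falls off the work surface, if the arm or the gripper's body presses on something with over 40 N, if the wrist force passes 120 N, or if a joint passes its speed limit or range.

ROBOT

A 6-joint arm with a two-finger parallel gripper is mounted at the origin on a cart in front of the work surface, level with it; the furniture and walls round the work are solid. World frame = base frame: x ahead of the robot, y to its left, z up, the work surface at z = 0. Lengths are in m, angles in rad, forces in N, time in s.
With the tool pointing down it reaches from about 0.375 to 0.975 m from the base axis. Payload 3.8 kg.
Tool frame: the origin (TCP) lies at the very end of the fingers, on their centre line; the grasp point (between the pads) lies 19 mm behind it; z points along the fingers, y is the line along which they close (so a half turn about z gives the same grasp; the last joint's range is limited). The gripper opens to 85 mm and grips with 20 to 120 N. Pads are 22 mm wide; open, the fingers measure 114 mm over their backs; the gripper's body (76 mm by 85 mm) begins 54 mm behind the grasp point. The pads swing forward as they close: fully open they stand 13 mm farther back than shut.
Start: joints at [-1.23, 0.264, 1.604, -0, 1.274, -0.037], TCP at [0.249, -0.627, 0.231] pointing down, gripper open.
Joint ranges: [-2.63, 2.63], [-0.94, 2.18], [0.31, 2.57], [-1.31, 4.45], [0, 2.66], [-2.55, 2.55]. Speed limits (rad/s): [2.57, 2.57, 3.14, 3.14, 3.14, 3.14].

INTERFACE

Orientations are given as a rotation vector (axis times angle).
In Python, from workcell import bot gives the robot as it stands. The module is installed in compiled form; this text tells all that it offers.
- The arm moves only by the shell command python3 -m jog 'ROWS' [OPENING] [FORCE]. ROWS is a JSON object with one list for each field, all of the same length, 1 to 5, a row being the entries at one place: dx, dy, dz (the shift in shares of the most that a row can go, 1 being 62.5 mm), rz (a turn about the tool's z in units of 0.25 rad); each row shifts and turns the commanded pose from where the row before left it, along the tool's axes as they then stand; what a row does not reach is not made up. A row lasts 1/8 s, in which the tool goes at most 0.0625 m and 0.188 rad, less where a joint would pass 70% of its speed; a pose out of reach is approached as far as the arm can. OPENING is the opening from 0.0 (shut) to 1.0 (fully open), set as the command begins (- or left out keeps the last). The fingers move at their own pace and stop on an object; FORCE is the grip in N (left out, the last holds). Time passes only in rows, so rows that do not move let the fingers close. It prints the time, the measured TCP pose, the force, the opening and the grip force at its end. Input that does not fit is refused with a message, and nothing moves.
- bot.read_state(): the state, without advancing time (a new reading comes with each control period).
- bot.read_camera(name): name is "scene" or "side" or "wrist"; returns the picture (400x640x3 uint8, red, green, blue); there is no depth.
- bot.camera_info(name): a dict with "intrinsics" (3x3 intrinsics, pixels), "k1" (the pictures are not rectified: a ray, as slopes to the right and down, at radius r is drawn at 1 + k1 r^2 times it, then the intrinsics apply), "extrinsics" (4x4, takes a point from camera to world coordinates). Camera axes: x right, y down, z forward; pixel columns grow to the right and rows downward; lengths in m; the calibration is good to about 2 mm. A picture is of the moment at which its call begins: read the wrist's pose just before it. camera_info takes no time and is no camera call; for the wrist camera it gives the pose at the moment of the call.
- bot.finish_job(): hands the job in; it is judged then, once.
Trained networks look in the newest picture that a camera, given by its name, has taken for a name from the list of things; names that differ only in an ending like _2 or _b are one class to them, and where a whole thing is asked for, a point or a joint stands for the part that bears it (a point fixed in the world has none). Each returns a list of dicts, best first, with "conf" (0 to 1); they miss things now and then, are a little off and sometimes report something else, mostly with a low value. They report only what shows in the picture. A call takes as long as a camera call.
- bot.search_frame(camera, thing): "box" ([left, top, right, bottom] in pixels, round what is visible of it).
- bot.regions_of(camera, thing): "pixels" (400x640 bool, what is visible of it) and "box" ([left, top, right, bottom] in pixels, round what is visible of it).
- bot.spot_point(camera, thing): "pixel" ([row, column] in pixels: a listed point, or the origin of a listed thing).
The state is a dict: "time": time; "q": joint angles; "joint_vel": joint speeds; "joint_torque": joint torques, N m; "tool_pos": TCP position; "tcp_rot": TCP orientation; "wrist_force": force on the tool from outside, world axes, zero at the start; "torque": the same for the moment, N m; "width": opening from 0.0 (shut) to 1.0 (fully open); "grip_force": force on a finger pad.
Only numpy, scipy, OpenCV 4.12 (cv2) and the standard library are available. Lean on these libraries where they do the work, as an engineer would, in place of code of your own. Each camera call takes 0.05 s, during which the arm holds its last target. There are 200 camera calls.

## Working session

There is one attempt and no reset: what is moved stays moved. The work goes in short steps, Python scripts to look and compute and a shell command to move; the robot and the scene stay as the last step left them, time stands still between calls to the robot, and variables do not carry over. Pictures are saved under pics/ and viewed, at most 10 in all, crops included, and the job is handed in when it is done.

```bash
mkdir -p pics; cat > h.py <<'E'
import numpy as np, cv2
from scipy.spatial.transform import Rotation as R
from workcell import bot
def ray(cam,px,info=None):
    i=info or bot.camera_info(cam); K=np.array(i["intrinsics"]); k=i["k1"]; T=np.array(i["extrinsics"])
    u=np.array([px[1],px[0]],float); d=(u-K[:2,2])/np.array([K[0,0],K[1,1]])
    s=cv2.undistortPoints(d.reshape(1,1,2),np.eye(3),np.array([k,0,0,0,0.])).ravel()
    return T[:3,3],T[:3,:3]@np.array([s[0],s[1],1])
def plane(cam,px,z,info=None):
    o,d=ray(cam,px,info); return o+d*(z-o[2])/d[2]
def tri(rays):
    A=np.zeros((3,3));b=np.zeros(3)
    for o,d in rays:
        d=d/np.linalg.norm(d);P=np.eye(3)-np.outer(d,d);A+=P;b+=P@o
    p=np.linalg.solve(A,b)
    return p,[np.linalg.norm((np.eye(3)-np.outer(d,d)/(d@d))@(p-o)) for o,d in rays]
def save(cam,name):
    im=bot.read_camera(cam); cv2.imwrite(f"pics/{name}.png",im[:,:,::-1]); return im
E
python3 - <<'E'
from h import *
np.set_printoptions(precision=4,suppress=True)
a=save("scene","s0");b=save("side","d0")
cv2.imwrite("pics/both.png",cv2.resize(np.vstack([a,b]),(480,600))[:,:,::-1]) 
for c in("scene","side"):
    i=bot.camera_info(c);print(c,i)
    for t in["seat","bead_left","bead_right","plug_face","lever_tip","cover_top","cover","cover_short","box","spool","dish","charger"]:
        print(c,t,[(np.round(r["pixel"],1).tolist(),round(r["conf"],2)) for r in bot.spot_point(c,t)][:3])
print(bot.read_state())
E
```

```text
scene {'intrinsics': array([[406.7512,   0.    , 316.6865],
       [  0.    , 406.7512, 196.5049],
       [  0.    ,   0.    ,   1.    ]]), 'k1': -0.08039746302250567, 'extrinsics': array([[-0.7691, -0.5106,  0.3845,  0.1515],
       [-0.6392,  0.6136, -0.4636,  0.6104],
       [ 0.0008, -0.6023, -0.7983,  0.8519],
       [ 0.    ,  0.    ,  0.    ,  1.    ]])}
scene seat [([184.2, 298.5], 0.61)]
scene bead_left [([187.5, 294.8], 0.78)]
scene bead_right [([174.5, 301.8], 0.69)]
scene plug_face [([240.1, 209.2], 0.65), ([189.4, 318.2], 0.48), ([270.0, 272.4], 0.17)]
scene lever_tip [([175.4, 300.6], 0.47)]
scene cover_top [([264.4, 273.8], 0.9)]
scene cover [([271.7, 275.3], 0.56)]
scene cover_short [([170.2, 380.2], 0.97)]
scene box [([188.6, 297.0], 0.96), ([175.4, 298.9], 0.38)]
scene spool [([238.2, 206.9], 0.91)]
scene dish [([173.4, 300.6], 0.23)]
scene charger [([265.7, 354.3], 0.53)]
side {'intrinsics': array([[379.4139,   0.    , 325.0451],
       [  0.    , 379.4139, 194.564 ],
       [  0.    ,   0.    ,   1.    ]]), 'k1': 0.01940585299719872, 'extrinsics': array([[-0.9997,
[... 474 characters left out ...]
ort [([182.3, 348.6], 0.83)]
side box [([210.0, 297.6], 0.91)]
side spool [([275.4, 254.1], 0.7)]
side dish [([251.5, 360.4], 0.55)]
side charger [([227.8, 411.6], 0.79), ([207.3, 298.5], 0.6), ([187.1, 304.1], 0.46)]
{'time': 1.3, 'q': array([-1.2299,  0.2639,  1.604 ,  0.    ,  1.2737, -0.0369]), 'joint_vel': array([ 0.0003,  0.0002,  0.0005,  0.0006, -0.0014,  0.0006]), 'joint_torque': array([  0.0007, -51.5061, -36.7717,  -0.0002,   0.0009,  -0.    ]), 'tool_pos': array([ 0.249 , -0.6274,  0.2313]), 'tcp_rot': array([-3.0857, -0.5899, -0.    ]), 'wrist_force': array([-0.8718,  0.3677,  0.7784]), 'torque': array([-0.0127,  0.0459, -0.0377]), 'grip_force': 0.0, 'width': 1.0022201017106331}
```

```bash
python3 - <<'E'
from h import *
np.set_printoptions(precision=4,suppress=True)
P={"bead_left":((187.5,294.8),(207,301.7)),"bead_right":((174.5,301.8),(197.8,293.1)),"seat":((184.2,298.5),(206.9,297.4)),"box":((188.6,297),(210,297.6)),"plug":((189.4,318.2),(200.9,325.3)),"levertip":((175.4,300.6),(188.9,301.8)),"covertop":((264.4,273.8),(248.3,359.9)),"cover":((271.7,275.3),(259.1,358.3)),"short":((170.2,380.2),(182.3,348.6)),"spool":((238.2,206.9),(275.4,254.1)),"charger":((265.7,354.3),(227.8,411.6))}
for k,(a,b) in P.items(): print(k,*tri([ray("scene",a),ray("side",b)]))
a=cv2.imread("pics/s0.png")[110:330,170:450];b=cv2.imread("pics/d0.png")[120:320,200:480]
cv2.imwrite("pics/c.png",cv2.resize(np.vstack([a[:,:],b]),None,fx=1.42,fy=1.42,interpolation=cv2.INTER_CUBIC))
E
```

```text
bead_left [0.6129 0.1421 0.0203] [np.float64(0.001563132233950218), np.float64(0.0015631322339501093)]
bead_right [0.6322 0.0955 0.0214] [np.float64(0.0027927883893158214), np.float64(0.002792788389315985)]
seat [0.6224 0.1194 0.0086] [np.float64(0.001174916600610897), np.float64(0.0011749166006111127)]
box [0.6201 0.1296 0.0039] [np.float64(0.002960178204653834), np.float64(0.002960178204653929)]
plug [0.5586 0.1107 0.0224] [np.float64(0.0038571760317128102), np.float64(0.003857176031712803)]
levertip [0.6101 0.1225 0.0566] [np.float64(0.0008350216064782206), np.float64(0.0008350216064783563)]
covertop [0.4984 0.3423 0.0255] [np.float64(0.002702633365033256), np.float64(0.0027026333650332648)]
cover [0.4976 0.3434 0.    ] [np.float64(0.001337614438840439), np.float64(0.0013376144388404486)]
short [ 0.4851 -0.0673 -0.001 ] [np.float64(0.00036655582094056495), np.float64(0.00036655582094048764)]
spool [ 0.6878  0.3858 -0.001 ] [np.float64(0.00030703813544834393), np.float64(0.00030703813544842714)]
charger [ 0.3669  0.2124 -0.005 ] [np.float64(0.0004308385404254134), np.float64(0.0004308385404254663)]
```

View pics/c.png

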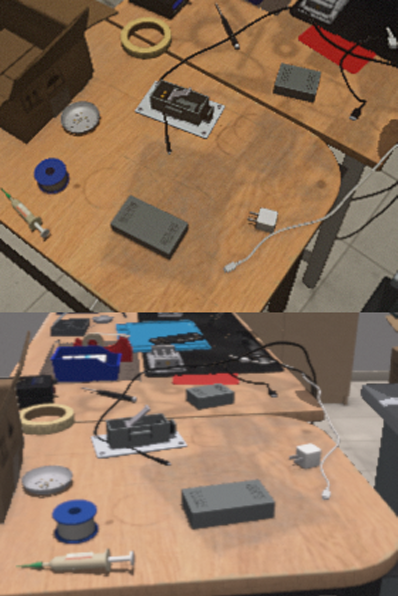

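View pics/s0.png

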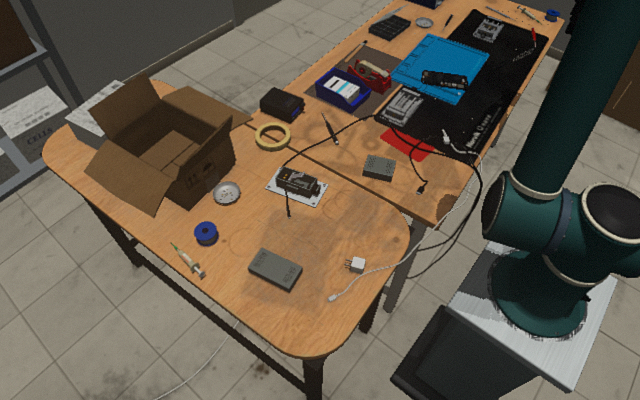

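The scene picture shows the box on its plate at about (row 187, col 300), with the raised lever. The longer cover is at (269, 275) and the shorter one at (168, 380). The spool is at (233, 206), the dish at (193, 227) and the charger at (265, 355). A thin cable lies near the box. I'm moving in to look with the wrist camera.

Careful with the scale: shifts go in shares of 62.5 mm and turns go in units of 0.25 rad. That gives: 0.043 m is 0.688, -0.045 m is -0.72.

```bash
python3 -m jog '{"dx":[0.688, 0.688, 0.688, 0.688, 0.688], "dy":[-0.72, -0.72, -0.72, -0.72, -0.72], "dz":[0, 0, 0, 0, 0], "rz":[0, 0, 0, 0, 0]}' 0.0; python3 -m jog '{"dx":[0.688, 0.688, 0.688, 0.688, 0.688], "dy":[-0.72, -0.72, -0.72, -0.72, -0.72], "dz":[0, 0, 0, 0, 0], "rz":[0, 0, 0, 0, 0]}' ; python3 -m jog '{"dx":[0.48, 0, 0], "dy":[-0.72, 0, 0], "dz":[0, 0, 0], "rz":[0, 0, 0]}'
cat > look.py <<'E'
import sys
from h import *
np.set_printoptions(precision=4,suppress=True)
name=sys.argv[1]; s=bot.read_state(); i=bot.camera_info("wrist"); im=save("wrist",name)
T=np.array(i["extrinsics"]); Rt=R.from_rotvec(s["tcp_rot"]).as_matrix()
print("t",s["time"],"tcp",s["tool_pos"],"yaw",np.degrees(np.arctan2(Rt[1,0],Rt[0,0])),"cam",T[:3,3],"camfwd",T[:3,2])
Z=dict(seat=.018,bead_left=.0275,bead_right=.0275,plug_face=.022,lever_tip=.055,cover_top=.025,cover=0,box=0)
import pickle;out={}
for t in sys.argv[2:]:
    r=bot.spot_point("wrist",t)[:2]; out[t]=[(x["pixel"],x["conf"],ray("wrist",x["pixel"],i)) for x in r]
    for x in r: print(t,np.round(x["pixel"],1),round(x["conf"],2),plane("wrist",x["pixel"],Z[t],i))
pickle.dump((i,out),open(name+".pkl","wb"))
E
python3 look.py w1 seat bead_left bead_right plug_face lever_tip box
```

```text
time: 1.92
tool_pos: [0.3664, -0.3372, 0.2316]
tcp_rot: [3.085, 0.589, 0.001]
wrist_force: [1.7, -0.5, -0.4]
width: -0.002
grip_force: 0.0
time: 2.55
tool_pos: [0.4833, -0.0486, 0.2318]
tcp_rot: [3.085, 0.59, 0.002]
wrist_force: [1.6, -0.7, 0.6]
width: -0.003
grip_force: 0.0
time: 2.92
tool_pos: [0.4938, 0.0023, 0.2313]
tcp_rot: [3.085, 0.592, -0.0]
wrist_force: [-0.5, -0.4, -0.4]
width: -0.004
grip_force: 0.0
t 2.925 tcp [0.4938 0.0023 0.2313] yaw 21.715329173329966 cam [0.5652 0.0299 0.3732] camfwd [-0.2781 -0.112  -0.954 ]
seat [ 14.4 267.3] 0.68 [0.6277 0.1211 0.018 ]
bead_left [  9.1 238. ] 0.62 [0.6198 0.1483 0.0275]
bead_left [63.4 44.2] 0.5 [0.4945 0.3334 0.0275]
bead_right [ 19.4 290.3] 0.63 [0.6303 0.0952 0.0275]
bead_right [189.2 371.7] 0.57 [ 0.4959 -0.0569  0.0275]
plug_face [ 81.3 261.8] 0.7 [0.5624 0.1046 0.022 ]
lever_tip [ 20.8 257.7] 0.79 [0.6127 0.1184 0.055 ]
box [ 22.1 268.4] 0.76 [0.6241 0.1221 0.    ]
```

Scaled: -0.02 m is -0.32, 0.045 m is 0.72.

```bash
python3 -m jog '{"dx":[0.72, 0.72, 0.72, 0, 0], "dy":[-0.32, -0.32, -0.32, 0, 0], "dz":[0, 0, 0, 0, 0], "rz":[0, 0, 0, 0, 0]}' | head -2;  python3 look.py w2 seat bead_left bead_right plug_face lever_tip box
```

```text
time: 3.9
tool_pos: [0.5968, 0.1073, 0.2308]
t 3.9 tcp [0.5968 0.1073 0.2308] yaw 21.642055379372444 cam [0.6684 0.1347 0.3726] camfwd [-0.2794 -0.1117 -0.9536]
seat [142.6 321.5] 0.7 [0.6267 0.1238 0.018 ]
seat [141.1 299.2] 0.52 [0.6187 0.1487 0.018 ]
bead_left [139.6 298.8] 0.87 [0.6214 0.1494 0.0275]
bead_left [178.8 114.2] 0.63 [0.4968 0.3403 0.0275]
bead_right [147.3 344.7] 0.92 [0.6327 0.0975 0.0275]
bead_right [290.  195.5] 0.2 [0.3825 0.2105 0.0275]
plug_face [198.5 311.5] 0.64 [0.5594 0.1106 0.022 ]
lever_tip [162.2 319.8] 0.9 [0.611  0.1191 0.055 ]
```

View pics/w2.png

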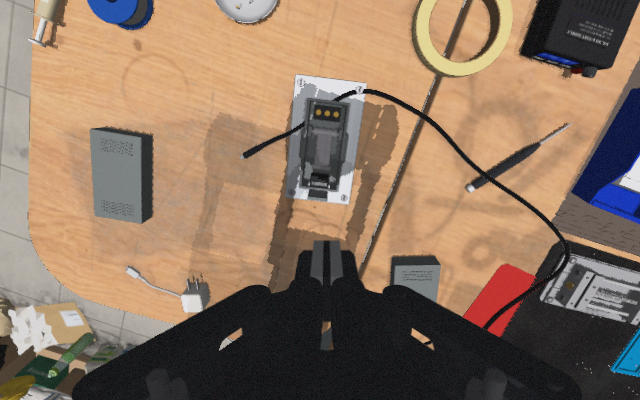

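The wrist view shows the box on its white plate at about (row 140, col 323). The plug stands out at the bottom (192, 318) and the lever is inside. The long cover is at (175, 122) and the short one at (275, 415). I'll get the yaw from the plate corners.

```bash
cat > rect.py <<'E'
from h import *
import pickle
def rectfit(name,corners,z,sub=True):
    i=pickle.load(open(name+".pkl","rb"))[0]
    g=cv2.cvtColor(cv2.imread(f"pics/{name}.png"),cv2.COLOR_BGR2GRAY)
    c=np.array(corners,np.float32).reshape(-1,1,2)
    if sub: c=cv2.cornerSubPix(g,c,(4,4),(-1,-1),(3,50,.01))
    c=c.reshape(-1,2); print(c.tolist())
    W=np.array([plane("wrist",(p[1],p[0]),z,i) for p in c]) # order: farL, farR, nearR, nearL
    ax=(W[0]+W[1]-W[2]-W[3])[:2]/2; ay=(W[0]+W[3]-W[1]-W[2])[:2]/2
    print("centre",W.mean(0),"L",np.linalg.norm(ax),"W",np.linalg.norm(ay),"yaw x",np.degrees(np.arctan2(ax[1],ax[0])),"yaw from y",np.degrees(np.arctan2(-ay[0],ay[1])))
E
python3 - <<'E'
from rect import *
np.set_printoptions(precision=4,suppress=True)
rectfit("w2",[(296,75),(367,84),(352,204),(288,196)],.005)
rectfit("w2",[(296,75),(367,84),(352,204),(288,196)],.005,False)
a=pickle.load(open("w1.pkl","rb"))[1];b=pickle.load(open("w2.pkl","rb"))[1]
for k,px in dict(bead_left=(187.5,294.8),bead_right=(174.5,301.8),seat=(184.2,298.5),plug_face=(189.4,318.2),lever_tip=(175.4,300.6)).items(): print(k,*tri([a[k][0][2],b[k][0][2],ray("scene",px)]))
E
python3 -c "
import cv2;a=cv2.imread('pics/w2.png')[65:215,270:390];cv2.imwrite('pics/w2c.png',cv2.resize(a,None,fx=4,fy=4,interpolation=cv2.INTER_CUBIC))"
```

```text
[[296.43804931640625, 74.93775939941406], [367.0, 84.0], [355.02484130859375, 201.78028869628906], [288.0, 196.0]]
centre [0.6275 0.1179 0.005 ] L 0.14425474603025093 W 0.08405707236846581 yaw x 16.73700021307515 yaw from y 15.673043675714938
[[296.0, 75.0], [367.0, 84.0], [352.0, 204.0], [288.0, 196.0]]
centre [0.6264 0.1186 0.005 ] L 0.14587600083086436 W 0.08257536758007583 yaw x 16.136742542118913 yaw from y 14.53410199452717
bead_left [0.618  0.1473 0.0243] [np.float64(0.0029692236040986765), np.float64(0.0037776212625754346), np.float64(0.006608516005098408)]
bead_right [0.6313 0.0963 0.0192] [np.float64(0.0007070520003381515), np.float64(0.0005566437880752247), np.float64(0.0012375419576970042)]
seat [0.6254 0.1222 0.009 ] [np.float64(0.004049763902423708), np.float64(0.0014041499750645798), np.float64(0.0048001051546372785)]
plug_face [0.5616 0.1079 0.0221] [np.float64(0.003408780368815637), np.float64(0.0033929695641440392), np.float64(0.001301366492589428)]
lever_tip [0.6119 0.1194 0.0522] [np.float64(0.0013011493158075278), np.float64(0.0013970225494436119), np.float64(0.0007557074456736711)]
```

View pics/w2c.png

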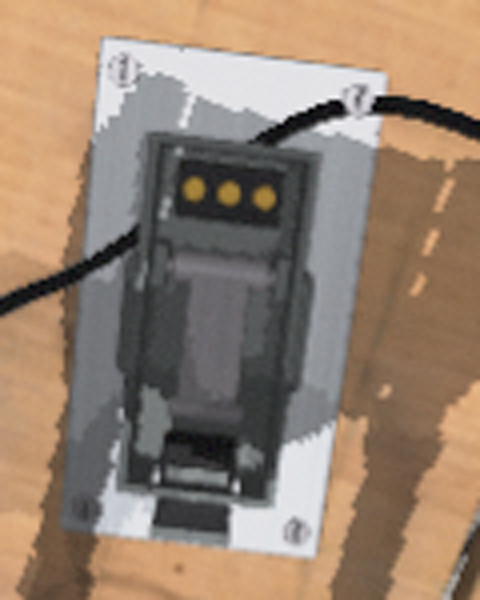

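The crop shows the plate corners at crop (col, row) (102,37), (387,73), (316,556) and (62,527). The rim's outer corners are at about (150,132), (322,152), (272,508) and (118,492), and the plug sticks out below at (190,520).

```bash
python3 - <<'E'
from rect import *
np.set_printoptions(precision=4,suppress=True)
f=lambda c:[((x+.5)/4-.5+270,(y+.5)/4-.5+65) for x,y in c]
rectfit("w2",f([(102,37),(387,73),(316,556),(62,527)]),.005,False)
rectfit("w2",f([(121,68),(357,99),(296,530),(84,509)]),.005,False)
rectfit("w2",f([(150,132),(322,152),(272,508),(118,492)]),.04,False)
i=pickle.load(open("w2.pkl","rb"))[0]
for n,c,z in [("plug top outer L",(152,527),.032),("plug outer R",(226,543),.032),("lever tip L",(172,415),.058),("lever tip R",(241,418),.058)]:
    p=f([c])[0]; print(n,plane("wrist",(p[1],p[0]),z,i))
E
```

```text
[[295.125, 73.875], [366.375, 82.875], [348.625, 203.625], [285.125, 196.375]]
centre [0.6261 0.1211 0.005 ] L 0.14741690570427418 W 0.08228212486899127 yaw x 14.952843317830638 yaw from y 14.86888811376533
[[299.875, 81.625], [358.875, 89.375], [343.625, 197.125], [290.625, 191.875]]
centre [0.6257 0.1217 0.005 ] L 0.13215632153408027 W 0.06836822517749251 yaw x 15.016578120401341 yaw from y 15.175587679154331
[[307.125, 97.625], [350.125, 102.625], [337.625, 191.625], [299.125, 187.625]]
centre [0.6258 0.121  0.04  ] L 0.09896851329723957 W 0.04516071092048932 yaw x 14.945057085440324 yaw from y 15.411235348172175
plug top outer L [0.5633 0.1165 0.032 ]
plug outer R [0.5668 0.0942 0.032 ]
lever tip L [0.6025 0.1239 0.058 ]
lever tip R [0.6086 0.1065 0.058 ]
```

Scaled: 0.055 m is 0.88, 0.04 m is 0.64, 0.116 rad is 0.464.

```bash
python3 -m jog '{"dx":[-0.496, -0.496, 0, 0, 0], "dy":[-0.1072, -0.1072, 0, 0, 0], "dz":[0, 0, 0.64, 0.88, 0.88], "rz":[0, 0, 0.464, 0, 0]}'|head -3;  python3 -m jog '{"dx":[0, 0, 0, 0, 0], "dy":[0, 0, 0, 0, 0], "dz":[0.64, 0.24, 0.152, 0, 0], "rz":[0, 0, 0, 0, 0]}'|head -4
```

```text
time: 4.88
tool_pos: [0.5352, 0.0974, 0.0809]
tcp_rot: [3.115, 0.41, 0.005]
time: 5.5
tool_pos: [0.5363, 0.0977, 0.0185]
tcp_rot: [-3.115, -0.41, -0.005]
wrist_force: [0.3, -0.5, 0.4]
```

Scaled: 0.012 m is 0.192, 0.004 m is 0.064.

```bash
python3 -m jog '{"dx":[0.192, 0.064, 0.064, 0], "dy":[0, 0, 0, 0], "dz":[0, 0, 0, 0], "rz":[0, 0, 0, 0]}'|head -4;  python3 -m jog '{"dx":[0.064, 0.064, 0], "dy":[0, 0, 0], "dz":[0, 0, 0], "rz":[0, 0, 0]}'|head -4
```

```text
time: 6.0
tool_pos: [0.5543, 0.1028, 0.0167]
tcp_rot: [-3.115, -0.41, -0.0]
wrist_force: [-0.8, 0.3, 0.6]
time: 6.38
tool_pos: [0.5619, 0.1049, 0.0165]
tcp_rot: [-3.115, -0.41, 0.0]
wrist_force: [-1.5, 0.1, -0.5]
```

```bash
python3 -m jog '{"dx":[0.048, 0], "dy":[0, 0], "dz":[0, 0], "rz":[0, 0]}'|sed -n '2p;4p';  python3 -m jog '{"dx":[0.048, 0], "dy":[0, 0], "dz":[0, 0], "rz":[0, 0]}'|sed -n '2p;4p'; python3 -m jog '{"dx":[0.048, 0], "dy":[0, 0], "dz":[0, 0], "rz":[0, 0]}'|sed -n '2p;4p'; python3 look.py w3 plug_face
```

```text
tool_pos: [0.5647, 0.1056, 0.0166]
wrist_force: [-1.6, -0.7, -0.7]
tool_pos: [0.5665, 0.1061, 0.0165]
wrist_force: [-4.8, -2.5, 2.6]
tool_pos: [0.5664, 0.1061, 0.0164]
wrist_force: [-12.3, -3.8, 10.6]
t 7.125 tcp [0.5664 0.1061 0.0164] yaw 15.020546325727691 cam [0.6418 0.1253 0.1576] camfwd [-0.2975 -0.0803 -0.9514]
plug_face [241.4 325.7] 0.95 [0.5778 0.1084 0.022 ]
plug_face [134.3 324.3] 0.63 [0.6284 0.1226 0.022 ]
```

View pics/w3.png

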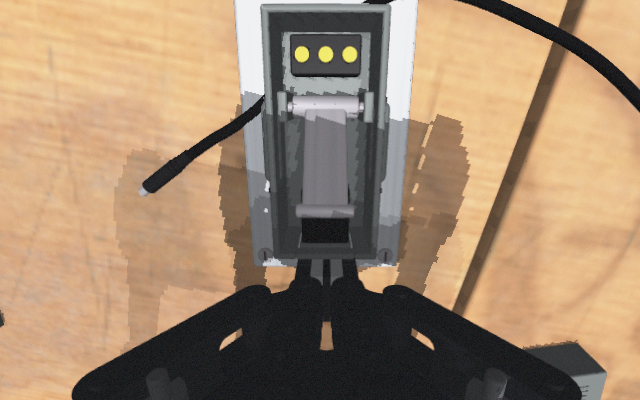

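The plug looks flush. The fingers stopped hard at the end wall, the lever is visible at col 326, and the fingers are centred on the box. I'll back off, rise, and press the lever.

Scaled: -0.02 m is -0.32, -0.05 m is -0.8.

```bash
python3 -m jog '{"dx":[-0.32, 0, 0, 0, 0], "dy":[0, 0, 0, 0, 0], "dz":[0, -0.8, -0.64, 0, 0], "rz":[0, 0, 0, 0, 0]}'|sed -n '1,2p;4p'; python3 look.py w4 plug_face lever_tip; python3 - <<'E'
import cv2
a=cv2.imread('pics/w4.png'); cv2.imwrite('pics/w4c.png',cv2.resize(a[60:310,200:450],None,fx=2,fy=2))
E
```

```text
time: 7.85
tool_pos: [0.5516, 0.1021, 0.1069]
wrist_force: [-0.4, 0.1, -0.9]
t 7.85 tcp [0.5516 0.1021 0.1069] yaw 15.000365927653563 cam [0.6256 0.121  0.249 ] camfwd [-0.2877 -0.0779 -0.9545]
plug_face [172.5 320.8] 0.8 [0.5767 0.112  0.022 ]
lever_tip [130.7 326.9] 0.68 [0.6109 0.1164 0.055 ]
```

View pics/w4c.png

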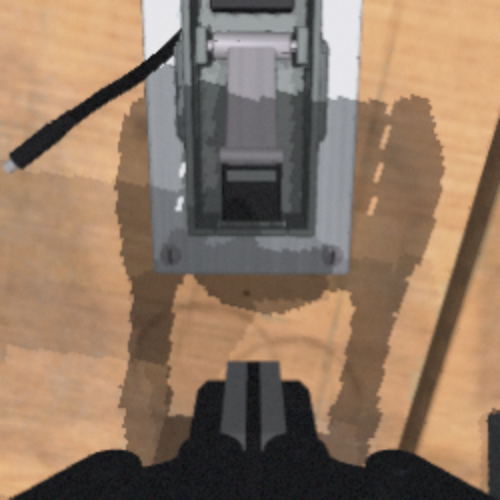

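The plug is flush: nothing stands out of the end wall (crop row 235). The lever is still raised. Now I'll press it.

```bash
python3 -m jog '{"dx":[0.48, 0.4272, 0, 0, 0], "dy":[0, 0, 0, 0, 0], "dz":[0, 0, 0.48, 0.096, 0], "rz":[0, 0, 0, 0, 0]}'|sed -n '1,2p;4p'; python3 -m jog '{"dx":[0, 0, 0, 0], "dy":[0, 0, 0, 0], "dz":[0.096, 0.096, 0.096, 0], "rz":[0, 0, 0, 0]}'|sed -n '1,2p;4p'; python3 -m jog '{"dx":[0, 0, 0, 0, 0], "dy":[0, 0, 0, 0, 0], "dz":[0.08, 0.064, 0.048, 0.032, 0], "rz":[0, 0, 0, 0, 0]}'|sed -n '1,2p;4p'
```

```text
time: 8.62
tool_pos: [0.6044, 0.1164, 0.0692]
wrist_force: [0.1, -0.2, 0.7]
time: 9.12
tool_pos: [0.6056, 0.1165, 0.0523]
wrist_force: [-0.2, -0.1, -0.0]
time: 9.75
tool_pos: [0.6058, 0.1166, 0.0384]
wrist_force: [-0.6, 0.4, 0.1]
```

Scaled: 0.003 m is 0.048.

```bash
python3 -m jog '{"dx":[0, 0], "dy":[0, 0], "dz":[0.048, 0], "rz":[0, 0]}'|sed -n '1,2p;4p'; python3 -m jog '{"dx":[0, 0], "dy":[0, 0], "dz":[0.048, 0], "rz":[0, 0]}'|sed -n '1,2p;4p'
```

```text
time: 10.0
tool_pos: [0.6063, 0.1167, 0.036]
wrist_force: [0.7, 0.0, 2.1]
time: 10.25
tool_pos: [0.6072, 0.1168, 0.0356]
wrist_force: [-4.9, -1.3, 13.9]
```

```bash
python3 -m jog '{"dx":[0, 0, 0, 0], "dy":[0, 0, 0, 0], "dz":[-0.8, -0.96, -0.96, 0], "rz":[0, 0, 0, 0]}' 1.0|sed -n '1,2p;4p'; python3 look.py w5 lever_tip plug_face; python3 -m jog '{"dx":[-0.192, -0.192, -0.192, -0.192, 0], "dy":[-0.96, -0.96, -0.96, -0.96, 0], "dz":[0, 0, 0, 0, 0], "rz":[0, 0, 0, 0, 0]}'|sed -n '1,2p;4p'; python3 look.py w6 cover_top cover;python3 - <<'E'
import cv2,numpy as np
a=cv2.imread('pics/w5.png');b=cv2.imread('pics/w6.png'); cv2.imwrite('pics/w56.png',np.hstack([cv2.resize(a[40:240,260:390],None,fx=3,fy=3,interpolation=cv2.INTER_CUBIC),cv2.resize(b[40:240,250:380],None,fx=3,fy=3,interpolation=cv2.INTER_CUBIC)]))
E
```

```text
time: 10.75
tool_pos: [0.6101, 0.1172, 0.2101]
wrist_force: [0.7, 0.0, -0.5]
t 10.75 tcp [0.6101 0.1172 0.2101] yaw 15.003373157942407 cam [0.6825 0.1359 0.353 ] camfwd [-0.2771 -0.0764 -0.9578]
lever_tip [189.4 323.9] 0.78 [0.6055 0.1171 0.055 ]
plug_face [207.9 327.1] 0.74 [0.5764 0.1057 0.022 ]
time: 11.52
tool_pos: [0.4937, 0.3386, 0.1996]
wrist_force: [0.0, 0.5, 0.6]
t 11.525 tcp [0.4937 0.3386 0.1996] yaw 15.323461036231196 cam [0.5685 0.3583 0.3411] camfwd [-0.2934 -0.0816 -0.9525]
cover_top [173.8 325.3] 0.8 [0.4982 0.3396 0.025 ]
cover [168.5 320.6] 0.97 [0.4973 0.3451 0.    ]
```

View pics/w56.png

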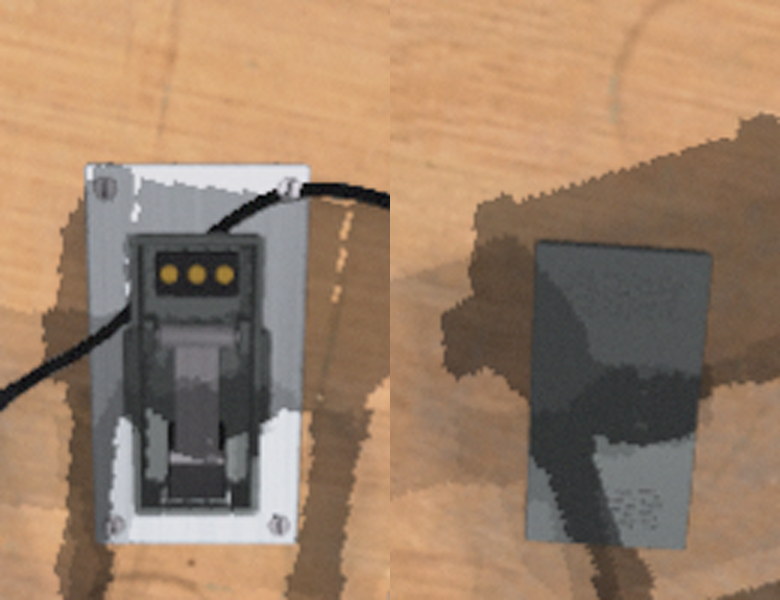

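Left: the lever lies flat inside the box. Right: the long cover's top has corners at crop (col, row) (147,246), (320,256), (296,549) and (136,541), measured from the right half's left edge. I'll fit both.

```bash
python3 - <<'E'
from rect import *
np.set_printoptions(precision=4,suppress=True)
f=lambda c,o:[((x+.5)/3-.5+o[0],(y+.5)/3-.5+o[1]) for x,y in c]
rectfit("w5",f([(87,164),(308,166),(297,545),(97,542)],(260,40)),.005,False)
rectfit("w5",f([(130,236),(265,236),(257,513),(137,512)],(260,40)),.04,False)
rectfit("w6",f([(147,246),(320,256),(296,549),(136,541)],(250,40)),.025,False)
E
```

```text
[[288.6666564941406, 94.33333587646484], [362.3333435058594, 95.0], [358.6666564941406, 221.3333282470703], [292.0, 220.3333282470703]]
centre [0.6257 0.1209 0.005 ] L 0.14825947157920827 W 0.08189151648139435 yaw x 14.917978137086578 yaw from y 14.302288564821952
[[303.0, 118.33333587646484], [348.0, 118.33333587646484], [345.3333435058594, 210.6666717529297], [305.3333435058594, 210.3333282470703]]
centre [0.6263 0.121  0.04  ] L 0.09837437578775009 W 0.044793953669260624 yaw x 14.888673123747164 yaw from y 14.760316999143129
[[298.6666564941406, 121.66666412353516], [356.3333435058594, 125.0], [348.3333435058594, 222.6666717529297], [295.0, 220.0]]
centre [0.497  0.3402 0.025 ] L 0.1083487774744488 W 0.059933456041393524 yaw x 11.923708068696337 yaw from y 12.19004700963034
```

Box: centre (0.626, 0.121), yaw 15°. Cover: centre (0.497, 0.340), yaw 12°. I'm descending on the cover.

Scaled: 0.0036 m is 0.0576, -0.0007 m is -0.0112, 0.058 rad is 0.232.

```bash
python3 -m jog '{"dx":[0.0576, 0, 0, 0, 0], "dy":[-0.0112, 0, 0, 0, 0], "dz":[0.8, 0.8, 0.64, 0, 0], "rz":[0.232, 0, 0, 0, 0]}' 1.0|sed -n '1,5p'; python3 look.py w7 cover_top cover
```

```text
time: 12.3
tool_pos: [0.5021, 0.337, 0.0638]
tcp_rot: [-3.125, -0.317, -0.002]
wrist_force: [0.3, 0.6, 1.1]
width: 1.001
t 12.3 tcp [0.5021 0.337  0.0638] yaw 11.581127410743683 cam [0.5772 0.3515 0.2059] camfwd [-0.292  -0.0604 -0.9545]
cover [219.2 317.9] 0.58 [0.4976 0.3413 0.    ]
```

View pics/w7.png

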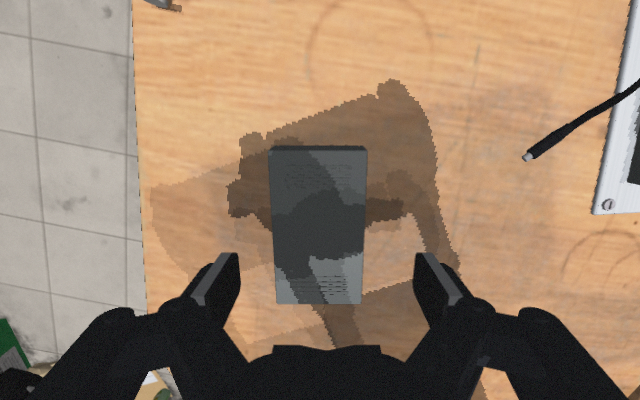

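The cover's top has corners at about (col, row) (270,150), (367,151), (361,304) and (277,304), and the open fingers straddle it. I'll refine the fit.

```bash
python3 - <<'E'
from rect import *
np.set_printoptions(precision=4,suppress=True)
rectfit("w7",[(270,150),(367,151),(361,304),(277,304)],.025)
rectfit("w7",[(270,150),(367,151),(361,304),(277,304)],.025,False)
s=bot.read_state();print(s["tool_pos"])
E
```

```text
[[268.9568786621094, 149.23866271972656], [367.01580810546875, 150.11610412597656], [359.2663879394531, 303.5124206542969], [275.5349426269531, 302.7513732910156]]
centre [0.4978 0.3408 0.025 ] L 0.10888485326862195 W 0.05935784904613053 yaw x 10.913609122035332 yaw from y 11.05027645281531
[[270.0, 150.0], [367.0, 151.0], [361.0, 304.0], [277.0, 304.0]]
centre [0.4973 0.34   0.025 ] L 0.10911650435891943 W 0.05918999540811644 yaw x 11.342247714844298 yaw from y 11.320487642632706
[0.5028 0.3383 0.0654]
```

Scaled: -0.0044 m is -0.0704, -0.0037 m is -0.0592.

```bash
python3 -m jog '{"dx":[-0.0704, 0, 0, 0, 0], "dy":[-0.0592, 0, 0, 0, 0], "dz":[0.48, 0.32, 0.28, 0, 0], "rz":[0, 0, 0, 0, 0]}' 1.0|sed -n '1,5p'; python3 -m jog '{"dx":[0, 0, 0, 0, 0], "dy":[0, 0, 0, 0, 0], "dz":[0, 0, 0, 0, 0], "rz":[0, 0, 0, 0, 0]}' 0.0 100
```

```text
time: 13.08
tool_pos: [0.4962, 0.3406, -0.0043]
tcp_rot: [-3.125, -0.319, -0.001]
wrist_force: [0.2, 0.3, 0.0]
width: 1.0
time: 13.7
tool_pos: [0.497, 0.3411, -0.0032]
tcp_rot: [-3.124, -0.32, -0.004]
wrist_force: [0.7, 0.7, 5.5]
width: 0.692
grip_force: 108.3
```

Scaled: -0.04 m is -0.64, -0.05 m is -0.8.

```bash
python3 -m jog '{"dx":[0, 0, 0, 0], "dy":[0, 0, 0, 0], "dz":[-0.48, -0.8, -0.64, 0], "rz":[0, 0, 0, 0]}'|sed -n '1,6p'; python3 -m jog '{"dx":[0.2608, 0.2608, 0.2608, 0.2608, 0.2608], "dy":[0.7728, 0.7728, 0.7728, 0.7728, 0.7728], "dz":[0, 0, 0, 0, 0], "rz":[0, 0, 0, 0, -0.228]}'|sed -n '1,6p';python3 -m jog '{"dx":[0, 0, 0], "dy":[0, 0, 0], "dz":[0, 0, 0], "rz":[0, 0, 0]}'; python3 look.py w8 cover_top
```

```text
time: 14.2
tool_pos: [0.4983, 0.342, 0.1197]
tcp_rot: [-3.122, -0.319, -0.012]
wrist_force: [-0.4, 0.3, -1.3]
width: 0.697
grip_force: 107.5
time: 14.82
tool_pos: [0.6236, 0.1187, 0.1132]
tcp_rot: [-3.115, -0.411, 0.005]
wrist_force: [-0.6, -0.3, -1.0]
width: 0.699
grip_force: 107.6
time: 15.2
tool_pos: [0.6232, 0.1214, 0.1144]
tcp_rot: [-3.114, -0.41, 0.003]
wrist_force: [-0.9, -0.7, -1.6]
width: 0.692
grip_force: 107.6
t 15.2 tcp [0.6232 0.1214 0.1144] yaw 15.007153035829807 cam [0.6976 0.1403 0.2561] camfwd [-0.2907 -0.0782 -0.9536]
cover_top [284.9 326.6] 0.79 [0.5495 0.1001 0.025 ]
```

View pics/w8.png

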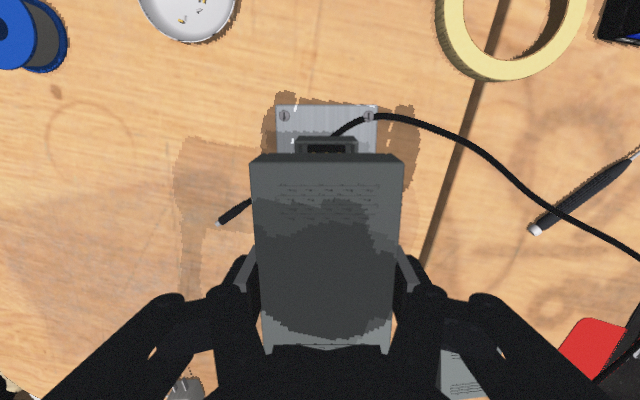

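The cover is gripped level. Its top has far corners at about (col, row) (249,164) and (405,162), and near corners at about (268,352) and (393,348). I'm computing its offset in the tool frame.

```bash
python3 - <<'E'
from rect import *
np.set_printoptions(precision=4,suppress=True)
for z in(.140,.143): rectfit("w8",[(249,164),(405,162),(393,348),(268,352)],z,False)
a=cv2.imread("pics/w8.png")[130:370,230:420]
cv2.imwrite("pics/w8c.png",cv2.resize(a,None,fx=2.5,fy=2.5,interpolation=cv2.INTER_CUBIC))
for _ in range(3): s=bot.read_state();print(s["tool_pos"])
E
```

```text
[[249.0, 164.0], [405.0, 162.0], [393.0, 348.0], [268.0, 352.0]]
centre [0.6322 0.1215 0.14  ] L 0.09224352648014232 W 0.0611721317096592 yaw x 16.112896553453385 yaw from y 16.54762717815511
[[249.0, 164.0], [405.0, 162.0], [393.0, 348.0], [268.0, 352.0]]
centre [0.6339 0.122  0.143 ] L 0.08986096494980264 W 0.05959211440869788 yaw x 16.11289655345338 yaw from y 16.54762717815515
[0.6236 0.1215 0.1149]
[0.6236 0.1215 0.1149]
[0.6236 0.1215 0.1149]
```

View pics/w8c.png

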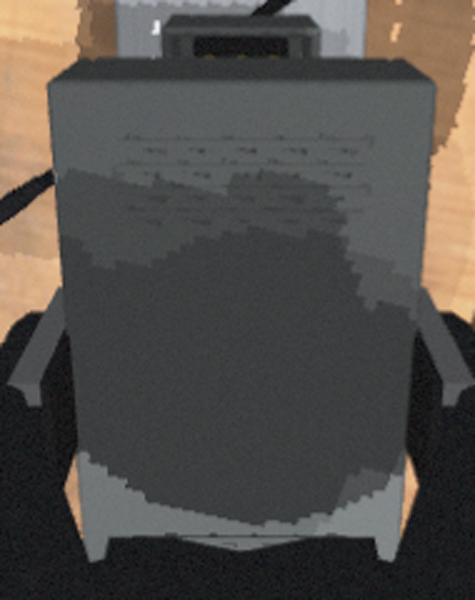

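```bash
python3 - <<'E'
from rect import *
np.set_printoptions(precision=4,suppress=True)
i=pickle.load(open("w8.pkl","rb"))[0]
f=lambda x,y:((y+.5)/2.5-.5+130,(x+.5)/2.5-.5+230)
u=np.array([np.cos(np.radians(14.95)),np.sin(np.radians(14.95))]);v=np.array([-u[1],u[0]])
B=np.array([.626,.121])
for z in(.1395,.142,.1445):
    P=[plane("wrist",f(*c),z,i)[:2] for c in[(48,83),(435,82),(84,500),(402,500)]]
    d=P[0]-P[1]; e=(P[0]-P[2])/np.linalg.norm(P[0]-P[2])+(P[1]-P[3])/np.linalg.norm(P[1]-P[3])
    m=(P[0]+P[1])/2
    print(z,"W",np.linalg.norm(d),"yaw",np.degrees(np.arctan2(-d[0],d[1])),np.degrees(np.arctan2(e[1],e[0])),"far mid box x,y",(m-B)@u,(m-B)@v)
P=[plane("wrist",f(*c),.04,i)[:2] for c in[(162,30),(320,28)]];m=(P[0]+P[1])/2;d=P[0]-P[1];print("box rim far edge",(m-B)@u,(m-B)@v,np.linalg.norm(d),np.degrees(np.arctan2(-d[0],d[1])))
t=np.array([.6234,.1215]);print("tcp",(t-B)@u,(t-B)@v)
E
```

```text
0.1395 W 0.060985104357980525 yaw 15.181534550512099 15.248071065213297 far mid box x,y 0.052224245528429684 0.00010144937456650306
0.142 W 0.05967807543751719 yaw 15.18153455051214 15.248071065213306 far mid box x,y 0.052693309144235666 0.0001031713775139183
0.1445 W 0.058371046517053785 yaw 15.181534550512087 15.248071065213322 far mid box x,y 0.05316237276004144 0.00010489338046138905
box rim far edge 0.048954329806514214 0.00019888412150314056 0.04511063752413904 15.750682873895023
tcp -0.002383005425110405 0.001153813305476506
```

Scaled: 0.04 m is 0.64, 0.002 m is 0.032.

```bash
python3 -m jog '{"dx":[0.032, 0, 0, 0, 0], "dy":[0, 0, 0, 0, 0], "dz":[0.64, 0.32, 0.16, 0, 0], "rz":[0, 0, 0, 0, 0]}'|sed -n '1,4p'; python3 -m jog '{"dx":[0, 0, 0], "dy":[0, 0, 0], "dz":[0.08, 0.064, 0], "rz":[0, 0, 0]}'|sed -n '1,4p'; python3 -c "
from h import *
s=bot.read_state();u=np.array([np.cos(.261),np.sin(.261)]);d=s['tool_pos'][:2]-[.626,.121];print(d@u,d@[-u[1],u[0]],s['wrist_force'])"
```

```text
time: 15.92
tool_pos: [0.6273, 0.121, 0.0465]
tcp_rot: [-3.115, -0.408, -0.003]
wrist_force: [1.2, -0.6, -0.9]
time: 16.3
tool_pos: [0.6259, 0.1208, 0.0359]
tcp_rot: [3.115, 0.408, -0.001]
wrist_force: [-0.2, -0.7, -1.2]
-0.00017040759895185702 -0.0001976116632765413 [-0.18382657 -0.68652774 -1.15279453]
```

Scaled: 0.004 m is 0.064, 0.003 m is 0.048.

```bash
python3 -m jog '{"dx":[0, 0, 0], "dy":[0, 0, 0], "dz":[0.064, 0.048, 0], "rz":[0, 0, 0]}'|sed -n '2p;4p'; python3 -m jog '{"dx":[0, 0], "dy":[0, 0], "dz":[0.048, 0], "rz":[0, 0]}'|sed -n '2p;4,6p'
```

```text
tool_pos: [0.6259, 0.121, 0.0287]
wrist_force: [-0.0, 0.9, -1.2]
tool_pos: [0.6267, 0.1214, 0.0268]
wrist_force: [-0.9, 2.0, 2.7]
width: 0.694
grip_force: 108.3
```

Force is rising at the beads, as expected. I'll press through.

```bash
for k in 1; do python3 -m jog '{"dx":[0, 0], "dy":[0, 0], "dz":[0.032, 0], "rz":[0, 0]}'|sed -n '2p;4p'; python3 -m jog '{"dx":[0, 0], "dy":[0, 0], "dz":[0.032, 0], "rz":[0, 0]}'|sed -n '2p;4p'; python3 -m jog '{"dx":[0, 0], "dy":[0, 0], "dz":[0.032, 0], "rz":[0, 0]}'|sed -n '2p;4,6p'; done
```

```text
tool_pos: [0.627, 0.1217, 0.0261]
wrist_force: [-2.7, 3.7, 9.7]
tool_pos: [0.627, 0.1219, 0.0247]
wrist_force: [-5.4, 3.8, 12.1]
tool_pos: [0.627, 0.122, 0.0228]
wrist_force: [-5.7, 3.7, 13.0]
width: 0.693
grip_force: 109.2
```

Scaled: 0.002 m is 0.032.

```bash
python3 -m jog '{"dx":[0, 0], "dy":[0, 0], "dz":[0.032, 0], "rz":[0, 0]}'|sed -n '2p;4p'; python3 -m jog '{"dx":[0, 0], "dy":[0, 0], "dz":[0.032, 0], "rz":[0, 0]}'|sed -n '2p;4p'; python3 -m jog '{"dx":[0, 0], "dy":[0, 0], "dz":[0.032, 0], "rz":[0, 0]}'|sed -n '2p;4,6p'
```

```text
tool_pos: [0.6267, 0.122, 0.0188]
wrist_force: [0.5, 4.6, -2.4]
tool_pos: [0.6253, 0.1213, 0.0152]
wrist_force: [-0.5, 3.8, -3.9]
tool_pos: [0.6255, 0.1213, 0.0148]
wrist_force: [-5.7, 3.8, 4.5]
width: 0.693
grip_force: 109.5
```

Scaled: 0.002 m is 0.032.

```bash
python3 -m jog '{"dx":[0, 0], "dy":[0, 0], "dz":[0.032, 0], "rz":[0, 0]}'|sed -n '2p;4p'; python3 -m jog '{"dx":[0, 0], "dy":[0, 0], "dz":[0.032, 0], "rz":[0, 0]}'|sed -n '2,6p'
```

```text
tool_pos: [0.6255, 0.1213, 0.0148]
wrist_force: [-10.0, 3.5, 15.2]
tool_pos: [0.6256, 0.1212, 0.0148]
tcp_rot: [-3.114, -0.409, 0.003]
wrist_force: [-16.2, 2.3, 26.8]
width: 0.695
grip_force: 112.2
```

```bash
python3 - <<'E'
from h import *
np.set_printoptions(precision=4,suppress=True)
rs={}
for c in("scene","side","wrist"):
    bot.read_camera(c); rs[c]=[(r["pixel"],r["conf"]) for r in bot.spot_point(c,"cover_top")][:2]; print(c,rs[c])
r=[ray(c,rs[c][0][0]) for c in rs if rs[c]]
if len(r)>1: print(tri(r), "expected top", .626,.121,.043)
for c in rs:
    if rs[c]: print(c,plane(c,rs[c][0][0],.043))
s=bot.read_state(); Rm=R.from_rotvec(s["tcp_rot"]).as_matrix(); print(s["time"],s["tool_pos"],s["wrist_force"],Rm[:,2],s["torque"],s["width"])
E
```

```text
scene [([176.5, 296.8], 0.93)]
side [([194.9, 296.2], 0.74), ([204.6, 295.5], 0.29)]
wrist [([284.4, 326.3], 0.9)]
(array([0.6248, 0.1205, 0.04  ]), [np.float64(0.001283883512406249), np.float64(0.0011787088206308088), np.float64(0.000735959111399445)]) expected top 0.626 0.121 0.043
scene [0.6221 0.1237 0.043 ]
side [0.6245 0.1246 0.043 ]
wrist [0.6275 0.1207 0.043 ]
19.225 [0.6256 0.1212 0.0148] [-14.9868   2.1072  26.065 ] [-0.002   0.0002 -1.    ] [0.4418 2.1616 0.0346] 0.6961639954708446
```

The cover's top is on the seat and level, and the arm is still pressing at about 26 N after the snap and hard stop. I'm handing the job in.

```bash
python3 -c "
from workcell import bot
print(bot.finish_job())"
```

```text
the job is handed in; nothing more can be done
None
```

The box is closed and handed in at about 19 s: plug pushed flush, lever flat, and the longer cover snapped on against a hard stop, still held down at about 26 N; the hand-in returned no verdict.

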